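# Make the hearing kit splash-tight before a shower

## Robot

A 6-joint arm with a two-finger parallel gripper is mounted at the origin on the work surface. World frame = base frame: x ahead of the robot, y to its left, z up, the work surface at z = 0. Lengths are in m, angles in rad, forces in N, time in s.
With the tool pointing down it reaches from about 0.325 to 1 m from the base axis. Payload 5.1 kg.
Tool frame: the origin (TCP) lies at the very end of the fingers, on their centre line; the grasp point (between the pads) lies 19 mm behind it; y points along the fingers, x is the direction in which the jaws open and shut, and the axes are right-handed (so a half turn about y gives the same grasp; the last joint's range is limited). The gripper opens to 85 mm and grips with 20 to 120 N. Pads are 22 mm wide; open, the fingers measure 114 mm over their backs; the gripper's body (76 mm by 85 mm) begins 54 mm behind the grasp point. The pads swing forward as they close: fully open they stand 13 mm farther back than shut.
Start: joints at [1.133, 0.124, 1.65, -0, 1.367, -0.083], TCP at [0.226, 0.609, 0.231] pointing down, gripper open.
Joint ranges: [-2.61, 2.61], [-1.02, 2.33], [0.03, 2.71], [-1.35, 4.49], [0.32, 2.68], [-2.91, 2.91]. Speed limits (rad/s): [2.57, 2.57, 3.14, 3.14, 3.14, 3.14].

## Interface

Orientations are given as a unit quaternion [w, x, y, z].
In Python, from cell import sensors, vision, ticket, silhouettes gives the robot as it stands. The module is installed in compiled form; this text tells all that it offers.
- The arm moves only by the tool servo_tool, never from a script. Its argument "motion" is a list of rows, each an object of numbers: "tx", "ty", "tz": the shift along the tool's x, y, z in m; "twist": the turn about the tool's y in degrees; "hand": the finger opening in m, from 0 to 0.0854. A call has 1 to 10 rows; each row is the pose to reach, as a shift and turn from the pose commanded when the call began, along the tool's axes at that moment; what a row does not reach only later rows make up. A row lasts 1/8 s, in which the tool goes at most 62.5 mm and 10.7 degrees, less where a joint would pass 70% of its speed; a pose out of reach is approached as far as the arm can. A call with a gripper value outside its range is refused whole. The fingers move at their own pace and stop on an object; "force" is the grip in N (left out, the last holds). Time passes only in rows, so rows that repeat a pose let the fingers close. It gives the time, the measured TCP pose, the force and the opening at its end, in the units of the state.
- sensors.state(): the state, without advancing time (a new reading comes with each control period).
- vision.capture(name): name is "side" or "top" or "wrist"; returns a dict with "color" (420x560x3 uint8, red, green, blue), "z_map" (420x560 float32, m along the optical axis (not along the pixel's ray), 0 where there is no reading), "intrinsics" (3x3 intrinsics, pixels), "R" (3x3) and "t" (3): a world point X has camera coordinates R X + t. Camera axes: x right, y down, z forward; pixel columns grow to the right and rows downward; lengths in m; the calibration is good to about 2 mm. The wrist camera is an equidistant fisheye: a pixel r from the principal point sees the ray r / f radians off the axis. A picture is of the moment at which its call begins.
- ticket.sign_off(): hands the job in, once; it reports no verdict.
Trained networks look in the newest picture that a camera, given by its name, has taken for a name from the list of things; names that differ only in an ending like _2 or _b are one class to them, and where a whole thing is asked for, a point or a joint stands for the part that bears it (a point fixed in the world has none). Each returns a list of dicts, best first, with "conf" (0 to 1); they miss things now and then, are a little off and sometimes report something else, mostly with a low value. They report only what shows in the picture. A call takes as long as a camera call.
- silhouettes(label, camera): "region" (420x560 bool, what is visible of it) and "box" ([left, top, right, bottom] in pixels, round what is visible of it).
The state is a dict: "clock": time; "q": joint angles; "qd": joint speeds; "effort": joint torques, N m; "position": TCP position; "tool_rot": TCP orientation; "contact_force": force on the tool from outside, world axes, zero at the start; "ft_torque": the same for the moment, N m; "gripper_width": finger opening in m.
Only numpy, scipy, OpenCV 4.12 (cv2) and the standard library are available. Lean on these libraries where they do the work, as an engineer would, in place of code of your own. Each camera call takes 0.05 s, during which the arm holds its last target.

## Task

Get the hearing kit ready for the shower: on the alert unit, set the two outer rocker switches on (pressed down at the end nearest the cover's hinge) and the middle one off (pressed down at the other end). Then press the unit's splash cover down until its catch snaps and holds it fully shut, and close the lid of the hearing-aid box in the same way. Leave the other things on the shelf where they are.

Things in the scene. Friction and masses are not known exactly. Their poses are not given: they have to be found in the camera images.
- alert_unit: Fixed grey plinth, 130 (its x) x 150 (its y) x 40 mm high, with three white rockers on top and a frosted splash cover hinged along its far (+x) top edge; a catch 44 mm wide stands in front of its -x side, 18 mm out and up to 15 mm above the plinth's top. Origin: centre of the underside. It is rigidly mounted.
- rocker_left (a joint): Rocker switch on the +y side of the alert unit (centre 42 mm from the middle one), 64 mm long (unit x) x 34 mm wide x 7 mm thick, pivoting about its middle, 50 mm above the unit's underside. Its angle in rad: +0.18 = on, the end nearest the cover's hinge (+x) is down; -0.18 = off, the -x end is down; the raised end stands 6 mm above the pivot height and the lowered one 6 mm below. It snaps to one end; pressing the raised end 20 mm from the pivot with about 6 N flips it.
- rocker_mid (a joint): The same rocker in the middle. +0.18 on, -0.18 off.
- rocker_right (a joint): The same rocker on the -y side. +0.18 on, -0.18 off.
- rocker_left_top (a point): Middle of the top face of the left rocker, over its pivot; x along the rocker towards the cover's hinge (tilts with the rocker).
- rocker_mid_top (a point): The same point of the middle rocker.
- rocker_right_top (a point): The same point of the right rocker.
- cover (a joint): Hinge angle of the splash cover in rad: 0 = fully shut (catch engaged), about 1.57 = upright, up to 1.95 = leaning back away from the rockers. Stiff hinge: it stays where it is left. Near 0.1 its front meets the spring catch, which must be overcome by pressing down at the front edge with about 10 N (15 N at most); it then snaps in and is held.
- cover_hinge (a point): Middle of the cover's hinge line (which runs along the unit's y), 40 mm above the unit's underside, 59 mm towards its +x side. The cover is an upside-down tray reaching 122 mm from the hinge towards -x when shut, 146 mm wide; its top face is then 28 mm above the hinge line. Site axes turn with the cover: x from the front edge to the hinge, z out of the top face.
- cover_press (a point): Point on the cover's top face, middle of its width, 14 mm from its front edge, 108 mm from the hinge: where to press. Axes as the cover's.
- hearing_box: Fixed white box, 110 (its x) x 120 (its y) x 34 mm high, open on top with two hearing aids in it, its lid hinged along its far (+x) top edge; a catch like the alert unit's stands in front of its -x side, 18 mm out. Origin: centre of the underside. It is rigidly mounted.
- lid (a joint): Hinge angle of the hearing-aid box's lid in rad: 0 = fully shut (catch engaged), about 1.57 = upright. Stiff hinge: it stays where it is left. Near 0.1 the spring catch must be overcome by pressing down at the front edge with about 10 N (15 N at most).
- lid_hinge (a point): Middle of the lid's hinge line (along the box's y), 34 mm above the box's underside, 49 mm towards its +x side. The lid is an upside-down tray like the cover; it reaches 102 mm from the hinge towards -x when shut, is 120 mm wide, and its top face is then 19 mm above the hinge line. Axes turn with the lid as for the cover.
- lid_press (a point): Point on the lid's top face, middle of its width, 14 mm from its front edge, 88 mm from the hinge. Axes as the lid's.
- cup: Frosted cup, 72 mm across, 90 mm high. Bystander; origin at the centre of its foot.
- comb: Black comb lying flat, 180 x 30 x 6 mm. Bystander; origin at the middle of its underside.
- shaver_dock: White dock, 80 x 75 mm, with a shaver standing in it, 147 mm high in all. Bystander; origin at the centre of its underside.
- wash_bottle: Grey bottle, 62 mm across, 170 mm high. Bystander; origin at the centre of its underside.
- nail_brush: Nail brush with a bow handle, 95 x 42 x 56 mm. Bystander; origin at the centre of its underside.
- soap_dish: Steel dish with a bar of soap, 120 x 85 x 34 mm. Bystander; origin at the centre of its underside.

How it is judged:
On the way, in this order (a step that is already met when the one before it is completed fails the run):
1. the two outer rockers are on and the middle one is off, with the cover still open (value of joint each of rocker_left, rocker_right above 0.12 rad and value of joint rocker_mid below -0.12 rad and value of joint cover above 0.3 rad), for 0.2 s.
2. the splash cover is snapped shut (value of joint cover below 0.035 rad), for 0.1 s.
At the end, for the whole second after the job is handed in: Both outer rockers are on (above 0.12 rad), the middle one is off (below -0.12 rad), and the splash cover and the hearing-aid box's lid are both held fully shut by their catches (under 0.035 rad, about 4 mm at the front edge) (value of joint each of rocker_left, rocker_right above 0.12 rad and value of joint rocker_mid below -0.12 rad and value of joint each of cover, lid below 0.035 rad); the robot touches nothing.
It fails at once if a bystander (cup, comb, shaver dock, wash bottle, nail brush or soap dish) is moved more than 30 mm (distance of any of cup, comb, shaver_dock, wash_bottle, nail_brush, soap_dish from where it was at the start of the episode above 0.03 m).
It also fails if it takes over 64 s, if anything falls off the work surface, if the arm or the gripper's body presses on something with over 40 N, if the wrist force passes 120 N, or if a joint passes its speed limit or range.

## Working session

There is one attempt and no reset: what is moved stays moved. The work goes in short steps, Python scripts to look and compute and a tool call to move; the robot and the scene stay as the last step left them, time stands still between calls to the robot, and variables do not carry over. Pictures are saved under pics/ and viewed, and the job is handed in when it is done.

Besides the shell and the picture viewer there is one more tool, called after "Request:" by a JSON object that holds its "op" and its "data", one argument or row to a line. servo_tool: Moves the arm, as the interface text tells. Its arguments: {"type":"object","properties":{"motion":{"type":"array","items":{"type":"object","properties":{"tx":{"type":"number"},"ty":{"type":"number"},"tz":{"type":"number"},"twist":{"type":"number"},"hand":{"type":"number"}}}},"force":{"type":"number"}},"required":["motion"]}

```bash
mkdir -p pics; cat > h.py <<'E'
import numpy as np,cv2
from cell import sensors,vision,ticket,silhouettes
def cap(n,tag):
    c=vision.capture(n); cv2.imwrite(f'pics/{tag}.png',c['color'][:,:,::-1]); np.savez(f'pics/{tag}.npz',**c); return c
def world(c):
    K=c['intrinsics'];z=c['z_map'];v,u=np.mgrid[:420,:560]
    P=np.stack([(u-K[0,2])/K[0,0]*z,(v-K[1,2])/K[1,1]*z,z],-1)
    return (P-c['t'])@c['R']
E
python3 - <<'E'
from h import *
for n in ['side','top']:
    c=cap(n,n+'0'); print(n,c['R'],c['t'],c['intrinsics'])
print(sensors.state())
E
```

```text
side [[ 0.90480849 -0.42524852  0.02202945]
 [-0.2292908  -0.53015382 -0.81631039]
 [ 0.35881378  0.73355343 -0.57719325]] [-0.47984883  0.21787968  0.91115461] [[381.63365303   0.         272.18655443]
 [  0.         381.63365303 199.3233906 ]
 [  0.           0.           1.        ]]
top [[-0.02561929 -0.99962194 -0.00998187]
 [-0.99589123  0.0263887  -0.08662732]
 [ 0.08685797  0.00772153 -0.99619078]] [0.02571005 0.54166972 1.46593846] [[469.51650028   0.         281.96807707]
 [  0.         469.51650028 218.1128864 ]
 [  0.           0.           1.        ]]
{'clock': 0.1, 'q': array([ 1.13338892e+00,  1.24455386e-01,  1.65154320e+00, -1.38347857e-05,
        1.36751204e+00, -8.25988618e-02]), 'qd': array([-0.00025272, -0.00243276, -0.00381275,  0.00095151,  0.00028551,
        0.00115036]), 'effort': array([ 1.16155596e-03, -4.24927747e+01, -3.66656721e+01, -3.86832471e-05,
        3.84612009e-03, -8.00025987e-06]), 'position': array([0.22561025, 0.60899577, 0.23016251]), 'tool_rot': array([-0.58004505,  0.58073355,  0.40333134, -0.40449983]), 'contact_force': array([ 0.54189202,  0.06330636, -0.90424272]), 'ft_torque': array([0.03090283, 0.02621163, 0.00434837]), 'gripper_width': 0.08511389000167426}
```

View pics/side0.png

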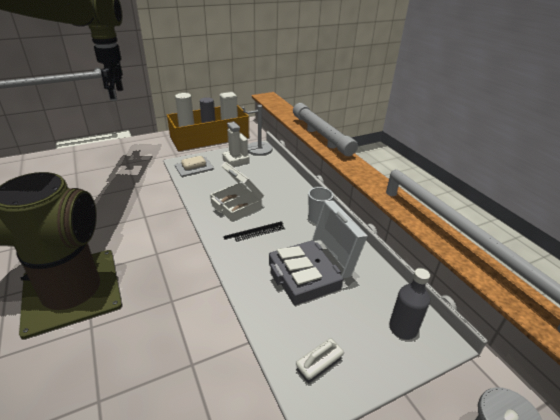

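View pics/top0.png

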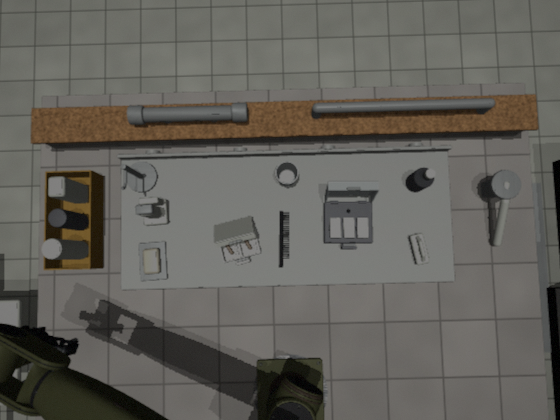

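The side picture shows the alert unit near (305,268) with its cover about upright. The box is near (237,200), its lid partly open. In the top picture they are at (348,222) and (240,245), with the comb at (284,238), between them.

```bash
python3 - <<'E'
from h import *
for n in ['top','side']:
    c=dict(np.load(f'pics/{n}0.npz')); 
    vision.capture(n)
    W=world(c)
    for l in ['alert_unit','hearing_box','cover','lid','rocker_left','rocker_mid','comb','cup']:
        for d in silhouettes(l,n)[:2]:
            m=d['region']; P=W[m&(c['z_map']>0)]
            print(n,l,round(d['conf'],2),d['box'],m.sum(),np.round(np.percentile(P,[2,50,98],axis=0),3).tolist())
c=cv2.imread('pics/top0.png'); cv2.imwrite('pics/tz.png',cv2.resize(c[165:275,200:390],None,fx=4.2,fy=4.2,interpolation=3))
c=cv2.imread('pics/side0.png'); cv2.imwrite('pics/sz.png',cv2.resize(c[160:310,200:380],None,fx=4,fy=4,interpolation=3))
E
```

```text
top hearing_box 0.61 [212.5, 217.2, 258.9, 262.3] 1573 [[0.41, 0.095, 0.01], [0.472, 0.151, 0.07], [0.535, 0.21, 0.14]]
top cover 0.78 [323.2, 181.1, 379.7, 201.9] 694 [[0.594, -0.264, 0.055], [0.612, -0.202, 0.166], [0.628, -0.123, 0.176]]
top cover 0.74 [359.2, 217.0, 367.0, 239.8] 208 [[0.471, -0.249, 0.059], [0.501, -0.233, 0.065], [0.53, -0.218, 0.071]]
top lid 0.86 [212.8, 215.9, 256.1, 246.6] 914 [[0.459, 0.1, 0.055], [0.497, 0.158, 0.114], [0.541, 0.217, 0.141]]
top rocker_left 0.74 [328.8, 215.4, 344.7, 235.8] 256 [[0.476, -0.17, 0.048], [0.507, -0.149, 0.064], [0.539, -0.132, 0.073]]
top rocker_mid 0.73 [342.9, 218.5, 357.1, 237.4] 224 [[0.475, -0.209, 0.053], [0.505, -0.191, 0.065], [0.534, -0.175, 0.074]]
top rocker_mid 0.62 [355.1, 219.1, 370.3, 238.3] 222 [[0.473, -0.251, 0.051], [0.505, -0.233, 0.065], [0.533, -0.218, 0.071]]
top comb 0.84 [279.5, 209.6, 291.7, 267.1] 349 [[0.4, -0.002, 0.007], [0.479, 0.014, 0.016], [0.559, 0.024, 0.023]]
top cup 0.62 [274.1, 161.2, 295.8, 189.2] 453 [[0.641, -0.036, 0.01], [0.683, -0.005, 0.047], [0.706, 0.028, 0.104]]
side alert_uni
[... 636 characters left out ...]
0, 277.7] 2132 [[0.592, -0.271, 0.052], [0.615, -0.198, 0.114], [0.628, -0.126, 0.173]]
side rocker_left 0.6 [274.9, 246.0, 303.4, 257.8] 272 [[0.476, -0.17, 0.051], [0.505, -0.154, 0.066], [0.538, -0.124, 0.072]]
side rocker_mid 0.7 [314.3, 202.7, 364.7, 277.3] 2200 [[0.591, -0.271, 0.052], [0.615, -0.198, 0.114], [0.631, -0.126, 0.173]]
side rocker_mid 0.54 [286.1, 260.1, 312.4, 271.8] 279 [[0.476, -0.212, 0.058], [0.506, -0.197, 0.066], [0.537, -0.179, 0.072]]
side comb 0.94 [222.1, 223.1, 283.0, 240.0] 457 [[0.394, -0.011, 0.01], [0.484, 0.008, 0.016], [0.56, 0.025, 0.02]]
side comb 0.55 [222.0, 119.9, 251.1, 164.8] 801 [[0.534, 0.371, 0.017], [0.569, 0.39, 0.073], [0.613, 0.438, 0.159]]
```

View pics/tz.png

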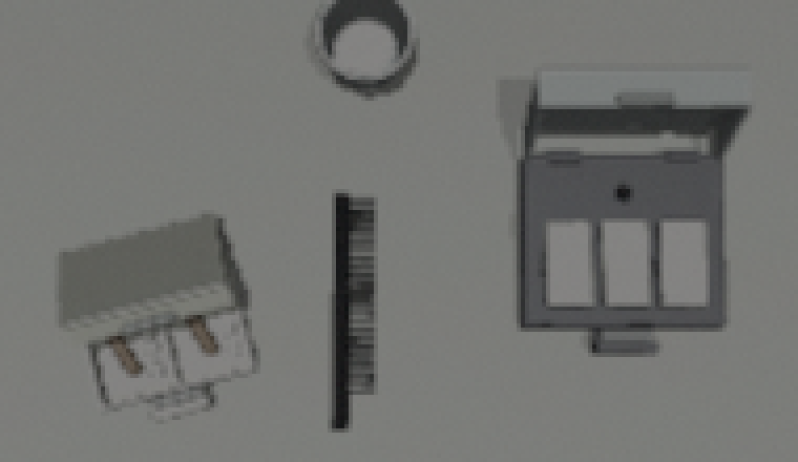

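View pics/sz.png

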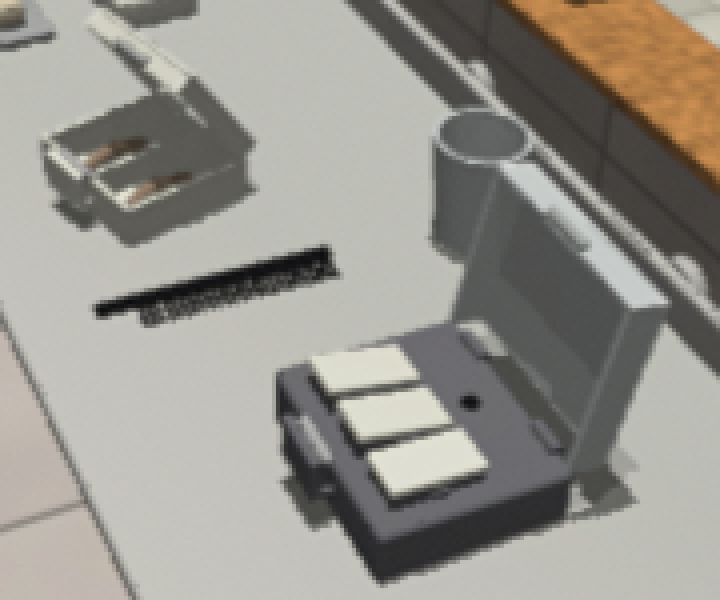

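```bash
python3 - <<'E'
from h import *
def fitp(P):
    for _ in range(3):
        m=P.mean(0);n=np.linalg.svd(P-m,full_matrices=False)[2][2];n*=np.sign(n[2]);d=(P-m)@n;P=P[abs(d)<max(.002,1.5*d.std())]
    return m,n,d.std(),len(P)
for n in ['top','side']:
    c=dict(np.load(f'pics/{n}0.npz')); W=world(c); g=c['color'].astype(int).mean(-1); vision.capture(n)
    x,y,z=np.moveaxis(W,-1,0)
    wh=(g>(120 if n=='top' else 170))&(x>.45)&(x<.56)&(y>-.28)&(y<-.1)&(z>.05)&(z<.085)
    k,L,st,ce=cv2.connectedComponentsWithStats(wh.astype(np.uint8))
    for i in range(1,k):
        if st[i,4]<60: continue
        m=cv2.erode((L==i).astype(np.uint8),np.ones((3,3)))>0
        P=W[L==i];r=cv2.minAreaRect((P[:,:2]*1000).astype(np.float32))
        mm,nn,s,N=fitp(W[m]); print(n,'rocker',np.round(mm,4),np.round(nn,3),round(s,4),N,np.round(r[0],1),np.round(r[1],1),round(r[2],1))
    pl=(abs(z-.05)<.006)&(x>.42)&(x<.63)&(y>-.31)&(y<-.08)
    print('plinth',np.round(np.percentile(W[pl],[1,50,99],axis=0),4).tolist(), cv2.minAreaRect((W[pl][:,:2]*1000).astype(np.float32)))
    for l in ['cover','lid']:
        d=[d for d in silhouettes(l,n)][0]; m=cv2.erode(d['region'].astype(np.uint8),np.ones((3,3)))>0
        print(l,[np.round(a,3) for a in fitp(W[m])])
    sh=(x>.35)&(x<.42)&(abs(y)<.1)&(abs(z)<.03); print('shelf z',np.median(z[sh]))
E
```

```text
top rocker [ 0.5049 -0.1516  0.0649] [ 0.158 -0.131  0.979] 0.0019 75 [ 507.1 -152.4] [28.2 57.6] 87.3
top rocker [ 0.5063 -0.193   0.0643] [0.207 0.019 0.978] 0.0018 78 [ 506.  -192.9] [29.1 56.9] 86.3
top rocker [ 0.5072 -0.2352  0.0646] [ 0.082 -0.081  0.993] 0.0017 78 [ 504.9 -236.1] [29.5 56.8] 86.6
plinth [[0.4561, -0.2655, 0.0444], [0.5434, -0.189, 0.0505], [0.6057, -0.1182, 0.0558]] ((522.7637939453125, -191.310791015625), (150.09600830078125, 168.3662872314453), 88.0487289428711)
cover [array([ 0.612, -0.194,  0.133]), array([-0.999,  0.025,  0.031]), np.float64(0.004), np.int64(335)]
lid [array([0.5  , 0.158, 0.109]), array([0.783, 0.19 , 0.592]), np.float64(0.002), np.int64(521)]
shelf z 0.010749940514676756
side rocker [ 0.5067 -0.1527  0.0663] [0.189 0.023 0.982] 0.0009 124 [ 507.7 -146.3] [48.  60.3] 89.9
side rocker [ 0.5057 -0.1948  0.0663] [0.184 0.033 0.982] 0.0009 135 [ 506.4 -194.3] [34.2 62.1] 89.3
side rocker [ 0.5046 -0.237   0.0661] [ 0.042 -0.005  0.999] 0.0009 172 [ 505.9 -236.2] [34.  63.1] 88.4
plinth [[0.4423, -0.2707, 0.0446], [0.5472, -0.2138, 0.0519], [0.6102, -0.1237, 0.0557]] ((526.1925659179688, -195.79335021972656), (151.43856811523438, 170.99562072753906), 89.32694244384766)
cover [array([ 0.616, -0.197,  0.114]), array([-0.996,  0.08 ,  0.049]), np.float64(0.005), np.int64(1329)]
lid [array([0.491, 0.125, 0.119]), array([0.779, 0.166, 0.605]), np.float64(0.003), np.int64(129)]
shelf z 0.012011553638828712
```

```bash
python3 - <<'E'
from h import *
from scipy.spatial.transform import Rotation as Ro
q=sensors.state()['tool_rot'];print(Ro.from_quat(q[[1,2,3,0]]).as_matrix().round(3))
c=dict(np.load('pics/side0.npz'));W=world(c);x,y,z=np.moveaxis(W,-1,0);g=c['color'].mean(-1)
for y0 in (-.152,-.194,-.236):
    print(y0,[(round(a,3),round(float(np.median(z[(abs(y-y0)<.012)&(abs(x-a)<.004)&(g>150)&(z>.045)])),4)) for a in np.arange(.474,.54,.008)])
c=cap('wrist','w0');print(c['R'],c['t'],c['intrinsics'])
s=cv2.imread('pics/side0.png');cv2.imwrite('pics/sz2.png',cv2.resize(s[230:300,260:340],None,fx=8,fy=8,interpolation=2))
E
```

```text
[[ 0.347  0.    -0.938]
 [ 0.938 -0.     0.347]
 [-0.    -1.    -0.   ]]
-0.152 [(np.float64(0.474), 0.0696), (np.float64(0.482), 0.0709), (np.float64(0.49), 0.0693), (np.float64(0.498), 0.0679), (np.float64(0.506), 0.0673), (np.float64(0.514), 0.0651), (np.float64(0.522), 0.0632), (np.float64(0.53), 0.0621), (np.float64(0.538), 0.0606)]
-0.194 [(np.float64(0.474), 0.0715), (np.float64(0.482), 0.0706), (np.float64(0.49), 0.0695), (np.float64(0.498), 0.0676), (np.float64(0.506), 0.0664), (np.float64(0.514), 0.0647), (np.float64(0.522), 0.0633), (np.float64(0.53), 0.0625), (np.float64(0.538), 0.0603)]
-0.236 [(np.float64(0.474), 0.0672), (np.float64(0.482), 0.0669), (np.float64(0.49), 0.0668), (np.float64(0.498), 0.0663), (np.float64(0.506), 0.0661), (np.float64(0.514), 0.0656), (np.float64(0.522), 0.0657), (np.float64(0.53), 0.0646), (np.float64(0.538), 0.0639)]
[[ 0.34739944  0.93771661  0.00108695]
 [ 0.90235116 -0.33461236  0.27165593]
 [ 0.25509998 -0.09339231 -0.96239383]] [-0.64982266 -0.03586954  0.37818947] [[325.1922621    0.         278.75725985]
 [  0.         325.1922621  208.31220485]
 [  0.           0.           1.        ]]
```

View pics/sz2.png

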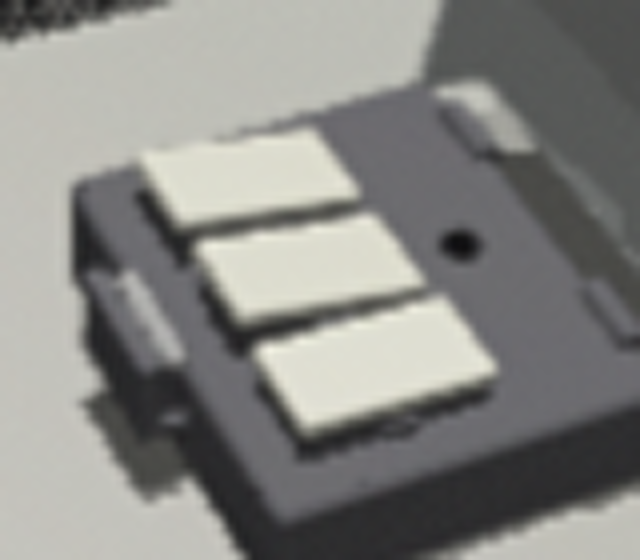

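View pics/w0.png

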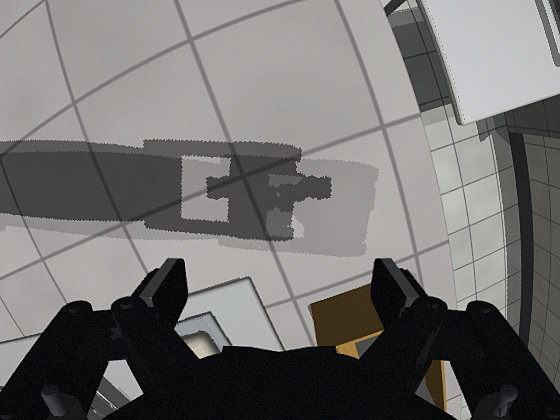

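The side picture shows the left and mid rockers tilted to on, and the right one almost level at about 0.05 rad. So I need to press the middle one at its -x end and the right one at its +x end.

```bash
cat >> h.py <<'E'
from scipy.spatial.transform import Rotation as Ro
def go(*targets,yaw=None):
    s=sensors.state();q=s['tool_rot'];R=Ro.from_quat(q[[1,2,3,0]]).as_matrix();p=s['position']
    cur=np.degrees(np.arctan2(R[1,0],R[0,0]))
    print('at',p.round(4),'yaw',cur.round(2),'F',s['contact_force'].round(1),'t',s['clock'],'hand',round(s['gripper_width'],4), 'ydir',R[:,1].round(3))
    for t in targets: print(t,'->',(R.T@(np.array(t)-p)).round(4),'twist',None if yaw is None else round(cur-yaw,1))
E
python3 -c "
from h import *
go((.486,-.1935,.13),(.486,-.1935,.231),yaw=88.5)"
```

```text
at [0.2258 0.6095 0.2313] yaw 69.67 F [ 0.2  0.4 -0.6] t 1.35 hand 0.0853 ydir [-0. -0. -1.]
(0.486, -0.1935, 0.13) -> [-0.6626  0.1013 -0.5229] twist -18.8
(0.486, -0.1935, 0.231) -> [-6.626e-01  3.000e-04 -5.229e-01] twist -18.8
```

Request:
{"op": "servo_tool", "data": {
  "motion": [
    {"tx": -0.663, "ty": 0, "tz": -0.523, "twist": -18.8, "hand": 0},
    {"tx": -0.663, "ty": 0, "tz": -0.523, "twist": -18.8, "hand": 0},
    {"tx": -0.663, "ty": 0, "tz": -0.523, "twist": -18.8, "hand": 0},
    {"tx": -0.663, "ty": 0, "tz": -0.523, "twist": -18.8, "hand": 0},
    {"tx": -0.663, "ty": 0, "tz": -0.523, "twist": -18.8, "hand": 0},
    {"tx": -0.663, "ty": 0, "tz": -0.523, "twist": -18.8, "hand": 0},
    {"tx": -0.663, "ty": 0, "tz": -0.523, "twist": -18.8, "hand": 0},
    {"tx": -0.663, "ty": 0, "tz": -0.523, "twist": -18.8, "hand": 0},
    {"tx": -0.663, "ty": 0, "tz": -0.523, "twist": -18.8, "hand": 0},
    {"tx": -0.663, "ty": 0, "tz": -0.523, "twist": -18.8, "hand": 0}
  ]
}}

```text
clock: 2.6
position: [0.4187, 0.0128, 0.2319]
tool_rot: [-0.506, 0.507, 0.494, -0.493]
contact_force: [0.7, 1.3, -0.2]
gripper_width: -0.0001
```

```bash
python3 -c "
from h import *
go((.486,-.1935,.12),(.486,-.1935,.2),yaw=88.5)"
```

```text
at [0.4187 0.0128 0.2319] yaw 88.46 F [ 0.7  1.3 -0.2] t 2.6 hand -0.0001 ydir [ 0.002  0.    -1.   ]
(0.486, -0.1935, 0.12) -> [-0.2045  0.112  -0.0726] twist -0.0
(0.486, -0.1935, 0.2) -> [-0.2045  0.032  -0.0728] twist -0.0
```

Request:
{"op": "servo_tool", "data": {
  "motion": [
    {"tx": -0.2, "ty": 0.03, "tz": -0.071},
    {"tx": -0.2, "ty": 0.03, "tz": -0.071},
    {"tx": -0.2, "ty": 0.03, "tz": -0.071},
    {"tx": -0.2, "ty": 0.03, "tz": -0.071},
    {"tx": -0.2, "ty": 0.11, "tz": -0.071},
    {"tx": -0.2, "ty": 0.11, "tz": -0.071},
    {"tx": -0.2, "ty": 0.11, "tz": -0.071}
  ]
}}

```text
$.motion[0]: bad value
```

```bash
python3 -c "
from h import *
go((.486,-.1935,.07),yaw=88.5);cap('wrist','w1');cap('side','s1')"
```

```text
at [0.4187 0.0128 0.2319] yaw 88.46 F [ 0.7  1.3 -0.2] t 2.6 hand -0.0001 ydir [ 0.002  0.    -1.   ]
(0.486, -0.1935, 0.07) -> [-0.2045  0.162  -0.0725] twist -0.0
```

View pics/w1.png

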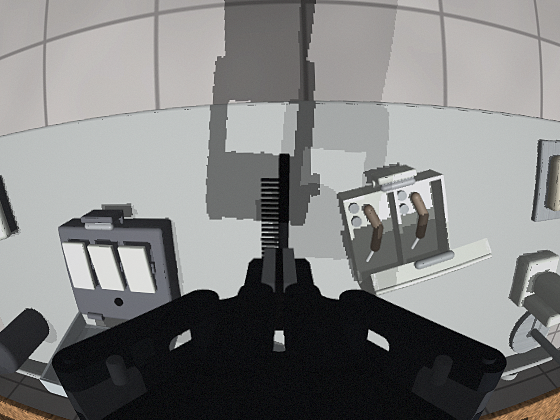

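View pics/s1.png

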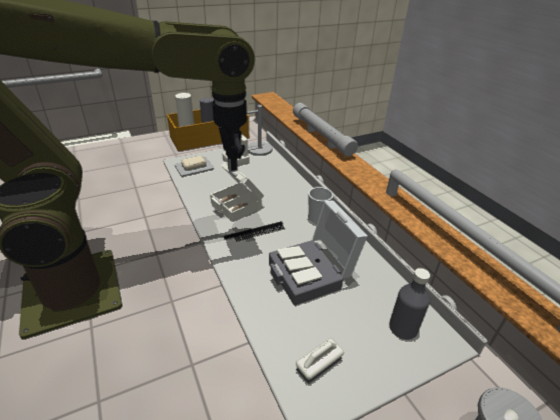

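The call was refused because each row needs every field, so the arm hasn't moved. The wrist view shows the unit at the left with rockers at (75..140,265), the box at (400,230), and the closed fingertips at (280,270).

Request:
{"op": "servo_tool", "data": {
  "motion": [
    {"tx": -0.204, "ty": 0.03, "tz": -0.0725, "twist": 0, "hand": 0},
    {"tx": -0.204, "ty": 0.03, "tz": -0.0725, "twist": 0, "hand": 0},
    {"tx": -0.204, "ty": 0.03, "tz": -0.0725, "twist": 0, "hand": 0},
    {"tx": -0.204, "ty": 0.03, "tz": -0.0725, "twist": 0, "hand": 0},
    {"tx": -0.204, "ty": 0.13, "tz": -0.0725, "twist": 0, "hand": 0},
    {"tx": -0.204, "ty": 0.13, "tz": -0.0725, "twist": 0, "hand": 0},
    {"tx": -0.204, "ty": 0.13, "tz": -0.0725, "twist": 0, "hand": 0}
  ]
}}

```text
clock: 3.58
position: [0.4829, -0.1891, 0.0977]
tool_rot: [0.509, -0.504, -0.493, 0.494]
contact_force: [0.8, 0.6, -0.0]
gripper_width: -0.0002
```

```bash
python3 -c "
from h import *
go((.486,-.1935,.07),yaw=88.5);cap('wrist','w2')"
```

```text
at [ 0.4829 -0.1891  0.0977] yaw 88.5 F [ 0.8  0.6 -0. ] t 3.575 hand -0.0002 ydir [-0.007  0.004 -1.   ]
(0.486, -0.1935, 0.07) -> [-0.0044  0.0277 -0.0034] twist -0.0
```

View pics/w2.png

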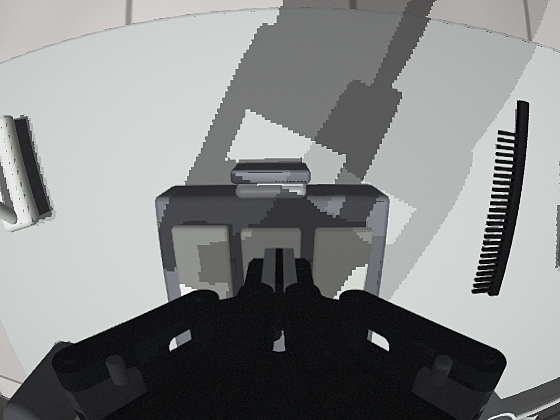

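Wrist view: the closed fingertips are over the front end of the middle rocker (270,240), slightly to its +y side. Pressing now.

Request:
{"op": "servo_tool", "data": {
  "motion": [
    {"tx": -0.003, "ty": 0.02, "tz": -0.003, "twist": 0, "hand": 0},
    {"tx": -0.003, "ty": 0.028, "tz": -0.003, "twist": 0, "hand": 0},
    {"tx": -0.003, "ty": 0.034, "tz": -0.003, "twist": 0, "hand": 0},
    {"tx": -0.003, "ty": 0.038, "tz": -0.003, "twist": 0, "hand": 0},
    {"tx": -0.003, "ty": 0.038, "tz": -0.003, "twist": 0, "hand": 0}
  ]
}}

```text
clock: 4.25
position: [0.4889, -0.1943, 0.0643]
tool_rot: [-0.506, 0.507, 0.493, -0.493]
contact_force: [-1.2, -0.5, 4.0]
gripper_width: 0.0002
```

```bash
python3 -c "
from h import *
go((.486,-.1935,.10),(.524,-.2365,.1),(.524,-.2365,.06),yaw=88.5)"
```

```text
at [ 0.4889 -0.1943  0.0643] yaw 88.47 F [-1.2 -0.5  4. ] t 4.25 hand 0.0002 ydir [ 0.001 -0.001 -1.   ]
(0.486, -0.1935, 0.1) -> [ 0.0007 -0.0357  0.0029] twist -0.0
(0.524, -0.2365, 0.1) -> [-0.0413 -0.0356 -0.0363] twist -0.0
(0.524, -0.2365, 0.06) -> [-0.0412  0.0044 -0.0362] twist -0.0
```

Request:
{"op": "servo_tool", "data": {
  "motion": [
    {"tx": 0, "ty": 0.003, "tz": 0.003, "twist": 0, "hand": 0},
    {"tx": 0, "ty": 0.006, "tz": 0.003, "twist": 0, "hand": 0},
    {"tx": 0, "ty": 0.006, "tz": 0.003, "twist": 0, "hand": 0}
  ]
}}

```text
clock: 4.62
position: [0.489, -0.1946, 0.0636]
tool_rot: [-0.505, 0.509, 0.495, -0.492]
contact_force: [-6.5, 7.8, 27.7]
gripper_width: 0.0002
```

Request:
{"op": "servo_tool", "data": {
  "motion": [
    {"tx": 0, "ty": -0.04, "tz": 0, "twist": 0, "hand": 0},
    {"tx": -0.041, "ty": -0.04, "tz": -0.038, "twist": 0, "hand": 0},
    {"tx": -0.041, "ty": -0.04, "tz": -0.038, "twist": 0, "hand": 0},
    {"tx": -0.041, "ty": -0.04, "tz": -0.038, "twist": 0, "hand": 0}
  ]
}}

```text
clock: 5.12
position: [0.5216, -0.2356, 0.0965]
tool_rot: [0.507, -0.506, -0.493, 0.493]
contact_force: [0.2, 0.4, -0.2]
gripper_width: -0.0005
```

```bash
python3 -c "
from h import *
go((.524,-.2365,.1),(.524,-.2365,.06),yaw=88.5);cap('side','s2')
s=cv2.imread('pics/s2.png');cv2.imwrite('pics/s2z.png',cv2.resize(s[190:310,250:400],None,fx=5,fy=5,interpolation=2))"
```

```text
at [ 0.5216 -0.2356  0.0965] yaw 88.45 F [ 0.2  0.4 -0.2] t 5.125 hand -0.0005 ydir [-0.001  0.001 -1.   ]
(0.524, -0.2365, 0.1) -> [-0.0008 -0.0035 -0.0024] twist -0.0
(0.524, -0.2365, 0.06) -> [-0.0009  0.0365 -0.0024] twist -0.0
```

View pics/s2z.png

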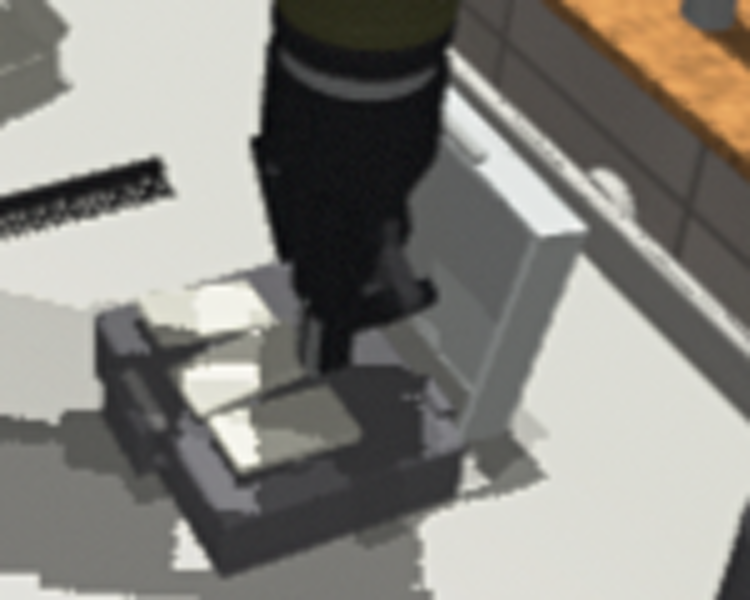

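The middle rocker (230,370 in the crop) is now raised at its hinge end, so it is off. The finger is above the right rocker's hinge end and clear of the cover. Pressing.

Request:
{"op": "servo_tool", "data": {
  "motion": [
    {"tx": 0, "ty": 0.025, "tz": -0.001, "twist": 0, "hand": 0},
    {"tx": 0, "ty": 0.032, "tz": -0.001, "twist": 0, "hand": 0},
    {"tx": 0, "ty": 0.037, "tz": -0.001, "twist": 0, "hand": 0},
    {"tx": 0, "ty": 0.04, "tz": -0.001, "twist": 0, "hand": 0},
    {"tx": 0, "ty": 0.041, "tz": -0.001, "twist": 0, "hand": 0}
  ]
}}

```text
clock: 5.8
position: [0.5243, -0.2359, 0.0631]
tool_rot: [0.506, -0.506, -0.494, 0.493]
contact_force: [-13.5, 8.7, 35.9]
gripper_width: 0.0002
```

Request:
{"op": "servo_tool", "data": {
  "motion": [
    {"tx": 0, "ty": -0.04, "tz": 0.02, "twist": 0, "hand": 0},
    {"tx": 0.04, "ty": -0.1, "tz": 0.09, "twist": 0, "hand": 0},
    {"tx": 0.04, "ty": -0.19, "tz": 0.13, "twist": 0, "hand": 0},
    {"tx": 0.04, "ty": -0.19, "tz": 0.13, "twist": 0, "hand": 0},
    {"tx": 0.04, "ty": -0.19, "tz": 0.13, "twist": 0, "hand": 0}
  ]
}}

```text
clock: 6.42
position: [0.3946, -0.1929, 0.2519]
tool_rot: [-0.503, 0.51, 0.494, -0.492]
contact_force: [-0.6, 0.2, -0.1]
gripper_width: -0.0
```

```bash
cat > r.py <<'E'
from h import *
import sys
tag=sys.argv[1]
c=cap('side',tag);W=world(c);x,y,z=np.moveaxis(W,-1,0);g=c['color'].mean(-1)
for y0 in (-.152,-.194,-.236):
    m=(abs(y-y0)<.012)&(abs(x-.506)<.03)&(z>.054)&(z<.08)
    p=np.polyfit(x[m],z[m],1); print(y0,'slope',p[0].round(3),'n',m.sum(),'resid',np.std(z[m]-np.polyval(p,x[m])).round(4))
s=cv2.imread(f'pics/{tag}.png');cv2.imwrite(f'pics/{tag}z.png',cv2.resize(s[190:310,250:400],None,fx=5,fy=5,interpolation=2))
for n,cc in (('side',c),('top',cap('top',tag+'t'))):
    W=world(cc);x,y,z=np.moveaxis(W,-1,0)
    m=(x>.56)&(x<.66)&(abs(y+.195)<.06)&(z>.075)&(z<.2)
    print(n,'cover pts',m.sum(),np.percentile(W[m],[1,50,99],axis=0).round(4).tolist())
    mm=m&(z>.08)&(z<.15); A=W[mm]; 
    if len(A)>30: print('xz slope',np.polyfit(A[:,2],A[:,0],1).round(3))
go()
E
python3 r.py s3
```

```text
-0.152 slope -0.177 n 155 resid 0.0012
-0.194 slope 0.187 n 200 resid 0.0012
-0.236 slope -0.163 n 184 resid 0.0022
side cover pts 1099 [[0.6062, -0.2507, 0.076], [0.6198, -0.195, 0.1252], [0.6331, -0.1358, 0.1769]]
xz slope [0.197 0.598]
top cover pts 474 [[0.6036, -0.2535, 0.0757], [0.6142, -0.1948, 0.1668], [0.63, -0.136, 0.1768]]
xz slope [0.121 0.602]
at [ 0.3942 -0.1924  0.2476] yaw 88.47 F [-0.1 -0.  -0.1] t 6.525 hand -0.0001 ydir [ 0.003 -0.002 -1.   ]
```

View pics/s3z.png

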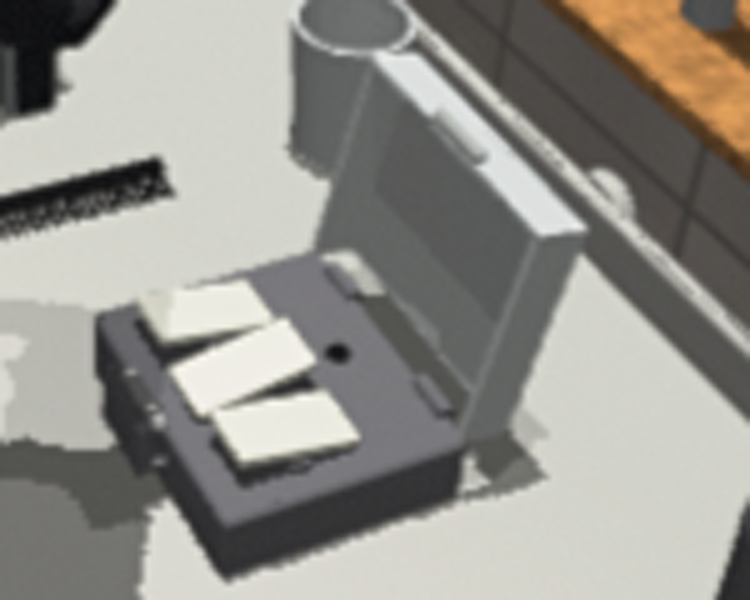

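Rocker slopes now read left on (-0.177), middle off (+0.187) and right on (-0.163), and the crop agrees. The cover leans back slightly. Next I go over it and down behind it.

Request:
{"op": "servo_tool", "data": {
  "motion": [
    {"tx": 0.003, "ty": 0, "tz": -0.278, "twist": 0, "hand": 0},
    {"tx": 0.003, "ty": 0, "tz": -0.278, "twist": 0, "hand": 0},
    {"tx": 0.003, "ty": 0, "tz": -0.278, "twist": 0, "hand": 0},
    {"tx": 0.003, "ty": 0, "tz": -0.278, "twist": 0, "hand": 0},
    {"tx": 0.003, "ty": 0, "tz": -0.278, "twist": 0, "hand": 0},
    {"tx": 0.003, "ty": 0, "tz": -0.278, "twist": 0, "hand": 0}
  ]
}}

```text
clock: 7.28
position: [0.6728, -0.1961, 0.2415]
tool_rot: [0.508, -0.504, -0.493, 0.495]
contact_force: [0.1, 0.0, -1.0]
gripper_width: -0.0
```

```bash
python3 -c "
from h import *
go((.67,-.196,.145),yaw=88.5);cap('side','s4')"
```

```text
at [ 0.6728 -0.1961  0.2415] yaw 88.56 F [ 0.1  0.  -1. ] t 7.275 hand -0.0 ydir [-0.006  0.002 -1.   ]
(0.67, -0.196, 0.145) -> [-0.0002  0.0965  0.0022] twist 0.1
```

View pics/s4.png

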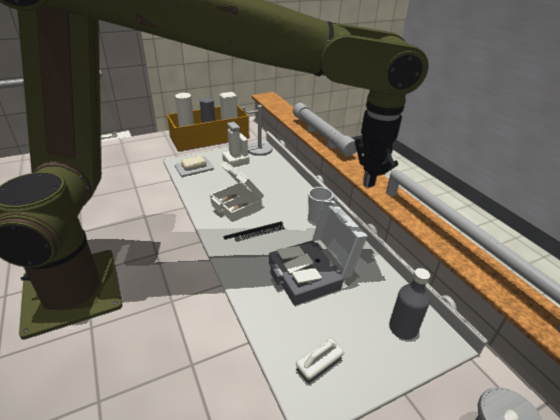

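The gripper (375,165) is past the cover (345,235). Checking what stands behind it before going down.

```bash
python3 -c "
from h import *
for f in ('top0','side0'):
    W=world(dict(np.load(f'pics/{f}.npz'))).reshape(-1,3)
    for a in np.arange(.63,.95,.03):
        m=(abs(W[:,0]-a)<.015)&(abs(W[:,1]+.2)<.08)
        if m.sum(): print(f,round(a,2),m.sum(),np.percentile(W[m,2],[5,50,98]).round(3))
"
```

```text
top0 0.63 293 [0.014 0.167 0.172]
top0 0.66 307 [0.005 0.011 0.018]
top0 0.69 462 [0.005 0.011 0.018]
top0 0.72 448 [0.005 0.011 0.017]
top0 0.75 498 [0.006 0.037 0.055]
top0 0.78 839 [-0.005  0.027  0.117]
top0 0.81 508 [0.109 0.114 0.12 ]
top0 0.84 955 [0.11  0.175 0.193]
top0 0.87 98 [0.114 0.183 0.188]
top0 0.9 120 [0.109 0.113 0.119]
top0 0.93 191 [-0.006 -0.001  0.006]
side0 0.63 1384 [0.011 0.115 0.17 ]
side0 0.66 208 [0.01  0.012 0.014]
side0 0.69 274 [0.01  0.012 0.015]
side0 0.72 338 [0.01  0.012 0.015]
side0 0.75 804 [0.011 0.033 0.052]
side0 0.78 500 [0.03  0.107 0.117]
side0 0.81 1441 [0.015 0.07  0.117]
side0 0.84 1079 [0.114 0.175 0.191]
side0 0.87 425 [0.114 0.115 0.189]
side0 0.9 123 [0.114 0.115 0.118]
```

Request:
{"op": "servo_tool", "data": {
  "motion": [
    {"tx": 0, "ty": 0.06, "tz": 0.002, "twist": 0, "hand": 0},
    {"tx": 0, "ty": 0.1, "tz": 0.002, "twist": 0, "hand": 0},
    {"tx": 0, "ty": 0.1, "tz": 0.015, "twist": 0, "hand": 0},
    {"tx": 0, "ty": 0.1, "tz": 0.035, "twist": 0, "hand": 0},
    {"tx": 0, "ty": 0.1, "tz": 0.045, "twist": 0, "hand": 0},
    {"tx": 0, "ty": 0.1, "tz": 0.045, "twist": 0, "hand": 0}
  ]
}}

```text
clock: 8.07
position: [0.627, -0.1962, 0.1484]
tool_rot: [-0.506, 0.508, 0.493, -0.493]
contact_force: [0.4, -0.6, -1.1]
gripper_width: -0.0001
```

```bash
python3 -c "
from h import *
go((.612,-.196,.153),(.581,-.196,.155),(.551,-.196,.147),(.524,-.196,.131),(.51,-.196,.116),yaw=88.5)"
```

```text
at [ 0.627  -0.1962  0.1484] yaw 88.44 F [ 0.4 -0.6 -1.1] t 8.075 hand -0.0001 ydir [ 0.002 -0.001 -1.   ]
(0.612, -0.196, 0.153) -> [-0.0003 -0.0046  0.015 ] twist -0.1
(0.581, -0.196, 0.155) -> [-0.0011 -0.0067  0.046 ] twist -0.1
(0.551, -0.196, 0.147) -> [-0.0019  0.0012  0.076 ] twist -0.1
(0.524, -0.196, 0.131) -> [-0.0026  0.0172  0.103 ] twist -0.1
(0.51, -0.196, 0.116) -> [-0.003   0.0321  0.117 ] twist -0.1
```

Request:
{"op": "servo_tool", "data": {
  "motion": [
    {"tx": 0, "ty": -0.005, "tz": 0.015, "twist": 0, "hand": 0},
    {"tx": 0, "ty": -0.006, "tz": 0.03, "twist": 0, "hand": 0},
    {"tx": -0.001, "ty": -0.006, "tz": 0.046, "twist": 0, "hand": 0},
    {"tx": -0.001, "ty": -0.002, "tz": 0.062, "twist": 0, "hand": 0},
    {"tx": -0.002, "ty": 0.002, "tz": 0.077, "twist": 0, "hand": 0},
    {"tx": -0.002, "ty": 0.01, "tz": 0.09, "twist": 0, "hand": 0},
    {"tx": -0.002, "ty": 0.02, "tz": 0.103, "twist": 0, "hand": 0},
    {"tx": -0.002, "ty": 0.02, "tz": 0.103, "twist": 0, "hand": 0}
  ]
}}

```text
clock: 9.07
position: [0.5223, -0.1945, 0.1244]
tool_rot: [0.508, -0.506, -0.493, 0.494]
contact_force: [-0.1, -0.2, -0.9]
gripper_width: -0.0002
```

```bash
python3 -c "
from h import *
go((.51,-.196,.116),(.49,-.196,.1),(.475,-.196,.085),(.475,-.196,.078),yaw=88.5);cap('side','s5')
s=cv2.imread('pics/s5.png');cv2.imwrite('pics/s5z.png',cv2.resize(s[160:310,220:400],None,fx=4,fy=4,interpolation=2))"
```

```text
at [ 0.5223 -0.1945  0.1244] yaw 88.44 F [-0.1 -0.2 -0.9] t 9.075 hand -0.0002 ydir [-0.003  0.001 -1.   ]
(0.51, -0.196, 0.116) -> [-0.0018  0.0084  0.0122] twist -0.1
(0.49, -0.196, 0.1) -> [-0.0024  0.0245  0.0322] twist -0.1
(0.475, -0.196, 0.085) -> [-0.0028  0.0395  0.0471] twist -0.1
(0.475, -0.196, 0.078) -> [-0.0028  0.0465  0.0471] twist -0.1
```

View pics/s5z.png

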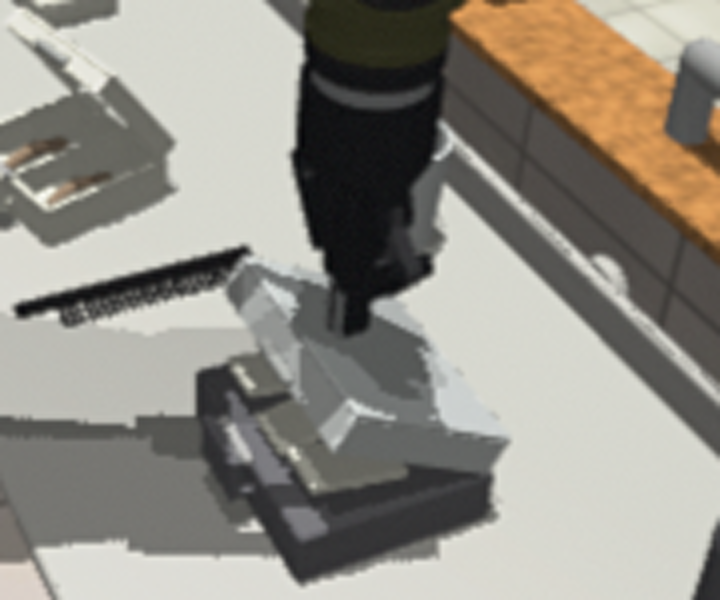

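The cover has come down to roughly 0.5 rad, with the fingertips on its top at (345,325) in the crop. Continuing down and towards its front edge.

Request:
{"op": "servo_tool", "data": {
  "motion": [
    {"tx": -0.001, "ty": 0.008, "tz": 0.016, "twist": 0, "hand": 0},
    {"tx": -0.001, "ty": 0.017, "tz": 0.028, "twist": 0, "hand": 0},
    {"tx": -0.002, "ty": 0.027, "tz": 0.038, "twist": 0, "hand": 0},
    {"tx": -0.002, "ty": 0.035, "tz": 0.046, "twist": 0, "hand": 0},
    {"tx": -0.002, "ty": 0.042, "tz": 0.048, "twist": 0, "hand": 0},
    {"tx": -0.002, "ty": 0.046, "tz": 0.048, "twist": 0, "hand": 0},
    {"tx": -0.002, "ty": 0.049, "tz": 0.048, "twist": 0, "hand": 0}
  ]
}}

```text
clock: 10.0
position: [0.476, -0.1959, 0.0795]
tool_rot: [0.507, -0.506, -0.493, 0.494]
contact_force: [-12.7, 5.1, 27.4]
gripper_width: -0.0001
```

Request:
{"op": "servo_tool", "data": {
  "motion": [
    {"tx": 0, "ty": 0.002, "tz": 0, "twist": 0, "hand": 0},
    {"tx": 0, "ty": 0.003, "tz": 0, "twist": 0, "hand": 0},
    {"tx": 0, "ty": -0.05, "tz": 0, "twist": 0, "hand": 0},
    {"tx": 0, "ty": -0.11, "tz": 0.02, "twist": 0, "hand": 0},
    {"tx": 0.03, "ty": -0.16, "tz": 0.04, "twist": 0, "hand": 0},
    {"tx": 0.06, "ty": -0.16, "tz": 0.05, "twist": 0, "hand": 0}
  ]
}}

```text
clock: 10.75
position: [0.4297, -0.1351, 0.243]
tool_rot: [-0.503, 0.51, 0.494, -0.492]
contact_force: [-0.2, 0.2, 0.9]
gripper_width: -0.0
```

```bash
python3 - <<'E'
from h import *
go()
c=cap('side','s6');W=world(c);x,y,z=np.moveaxis(W,-1,0)
m=(x>.465)&(x<.57)&(abs(y+.195)<.06)&(z>.07)&(z<.12);p=np.polyfit(x[m],z[m],1);print('cover slope',p,m.sum(),'z at front',np.polyval(p,.465),'hinge',np.polyval(p,.575))
# lid
d=silhouettes('lid','side')
for k in d[:2]: print(k['conf'],k['box'])
cap('top','t6')
s=cv2.imread('pics/s6.png');cv2.imwrite('pics/s6z.png',cv2.resize(s[160:310,200:380],None,fx=4,fy=4,interpolation=2))
E
```

```text
at [ 0.4297 -0.1351  0.243 ] yaw 88.4 F [-0.2  0.2  0.9] t 10.75 hand -0.0 ydir [ 0.01  -0.004 -1.   ]
cover slope [0.00028636 0.07986388] 1562 z at front 0.07999704298619889 hinge 0.08002854285073928
0.63 [222.1, 162.1, 253.3, 194.3]
```

View pics/s6z.png

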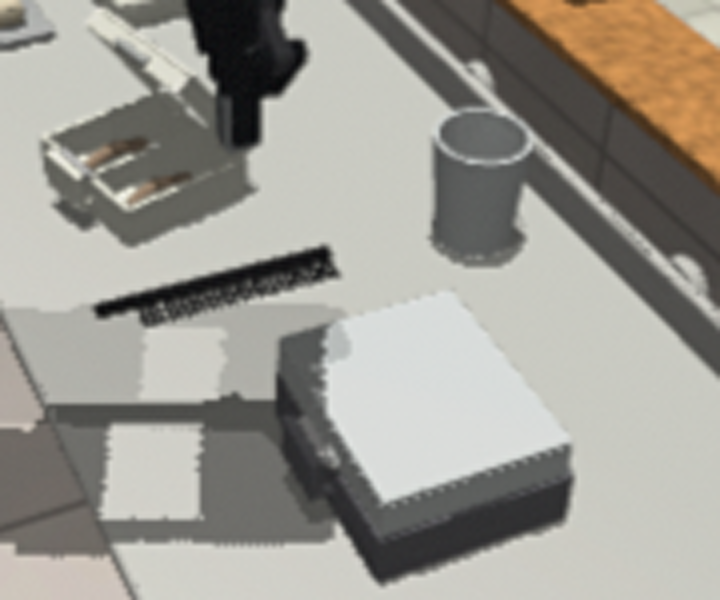

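View pics/t6.png

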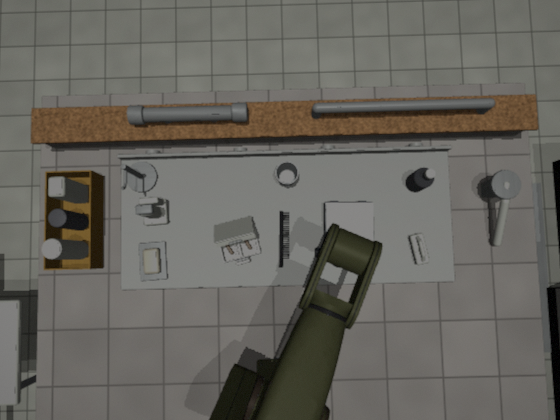

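The cover is flat (slope 0.0003, top at z = 0.080) and snapped shut. Now the box pose, and the lid's angle and hinge.

```bash
python3 - <<'E'
from h import *
for f in ('t6','s6','top0','side0'):
    n='top' if f[0]=='t' else 'side'
    c=dict(np.load(f'pics/{f}.npz'));W=world(c)
    yaw=np.radians(12.8);ux=np.array([np.cos(yaw),np.sin(yaw),0]);uy=np.array([-np.sin(yaw),np.cos(yaw),0])
    P=W.reshape(-1,3);P=P[(P[:,0]>.38)&(P[:,0]<.58)&(P[:,1]>.06)&(P[:,1]<.25)&(P[:,2]>.022)&(P[:,2]<.16)]
    if n=='top':
        r=cv2.minAreaRect((P[:,:2]*1000).astype(np.float32));print(f,'rect',np.round(r[0],1),np.round(r[1],1),r[2])
    u=P@ux;v=P@uy
    print(f,'u',np.percentile(u,[1,50,99]).round(4),'v',np.percentile(v,[1,50,99]).round(4))
    hi=P[:,2]>.065
    A=P[hi]
    for _ in range(6):
        m=A.mean(0);nn=np.linalg.svd(A-m,full_matrices=False)[2][2];nn*=np.sign(nn[2]);d=(A-m)@nn;A=A[abs(d)<max(.003,1.5*d.std())]
    print('  lid n',nn.round(3),'yaw',np.degrees(np.arctan2(nn[1],nn[0])).round(1),'th',np.arccos(nn[2]).round(3),len(A),d.std().round(4))
    sn=np.hypot(nn[0],nn[1]);mu=m@ux; print('  hinge u',(mu-((.045-m[2])*nn[2]+.019)/sn).round(4),'v lid',np.percentile(A@uy,[1,99]).round(4),'z max',A[:,2].max().round(4))
    lo=(P[:,2]<.045)&(P[:,2]>.03); print('  low',np.percentile(u[lo],[1,99]).round(4),np.percentile(v[lo],[1,99]).round(4))
E
```

```text
t6 rect [469.2 152.3] [137.  120.6] 13.461371421813965
t6 u [0.425  0.5066 0.5586] v [-0.0152  0.0432  0.1039]
  lid n [0.787 0.191 0.586] yaw 13.6 th 0.944 575 0.0014
  hinge u 0.5456 v lid [-0.0136  0.1024] z max 0.1449
  low [0.4314 0.5303] [-0.0155  0.1044]
s6 u [0.4248 0.497  0.5516] v [-0.0205  0.0374  0.101 ]
  lid n [0.845 0.213 0.49 ] yaw 14.2 th 1.058 116 0.0025
  hinge u 0.5254 v lid [-0.0204  0.1009] z max 0.1391
  low [0.4247 0.551 ] [-0.0204  0.1014]
top0 rect [463.2 177.9] [137.5 173. ] 13.485078811645508
top0 u [0.425  0.5063 0.5584] v [-0.0151  0.0433  0.1038]
  lid n [0.786 0.189 0.588] yaw 13.5 th 0.942 553 0.0013
  hinge u 0.5458 v lid [-0.0136  0.1021] z max 0.1458
  low [0.4315 0.5266] [-0.0154  0.1046]
side0 u [0.4249 0.4986 0.5528] v [-0.0208  0.0327  0.1007]
  lid n [0.786 0.248 0.566] yaw 17.5 th 0.969 141 0.0025
  hinge u 0.5338 v lid [-0.0201  0.0996] z max 0.1398
  low [0.4244 0.5507] [-0.0209  0.1008]
```

```bash
python3 -c "
from h import *
go((.5027,.157,.243),(.5027,.157,.15),yaw=103.5)"
```

```text
at [ 0.4278 -0.1338  0.2376] yaw 88.57 F [ 0.  -0.4 -0.7] t 10.9 hand 0.0001 ydir [ 0.001 -0.001 -1.   ]
(0.5027, 0.157, 0.243) -> [ 0.2926 -0.0055 -0.0676] twist -14.9
(0.5027, 0.157, 0.15) -> [ 0.2926  0.0875 -0.0675] twist -14.9
```

Request:
{"op": "servo_tool", "data": {
  "motion": [
    {"tx": 0.293, "ty": 0, "tz": -0.068, "twist": -14.9, "hand": 0},
    {"tx": 0.293, "ty": 0, "tz": -0.068, "twist": -14.9, "hand": 0},
    {"tx": 0.293, "ty": 0, "tz": -0.068, "twist": -14.9, "hand": 0},
    {"tx": 0.293, "ty": 0, "tz": -0.068, "twist": -14.9, "hand": 0},
    {"tx": 0.293, "ty": 0, "tz": -0.068, "twist": -14.9, "hand": 0},
    {"tx": 0.293, "ty": 0.06, "tz": -0.068, "twist": -14.9, "hand": 0},
    {"tx": 0.293, "ty": 0.088, "tz": -0.068, "twist": -14.9, "hand": 0},
    {"tx": 0.293, "ty": 0.088, "tz": -0.068, "twist": -14.9, "hand": 0}
  ]
}}

```text
clock: 11.9
position: [0.5016, 0.1559, 0.145]
tool_rot: [0.44, -0.437, -0.552, 0.557]
contact_force: [-0.1, 0.6, -0.1]
gripper_width: -0.0003
```

```bash
python3 -c "
from h import *
H=np.array([.5221,.1617]);d=np.array([-.972,-.233])
go(*[tuple(np.r_[H+d*u,z].round(4)) for u,z in [(.0204,.119),(.0443,.103),(.06,.084),(.078,.07),(.083,.058)]],yaw=103.5);cap('side','s7')
s=cv2.imread('pics/s7.png');cv2.imwrite('pics/s7z.png',cv2.resize(s[120:250,170:330],None,fx=4.5,fy=4.5,interpolation=2))"
```

```text
at [0.5016 0.1559 0.145 ] yaw 103.36 F [-0.1  0.6 -0.1] t 11.9 hand -0.0003 ydir [-0.008 -0.002 -1.   ]
(np.float64(0.5023), np.float64(0.1569), np.float64(0.119)) -> [ 0.0008  0.0259 -0.0011] twist -0.1
(np.float64(0.479), np.float64(0.1514), np.float64(0.103)) -> [0.0009 0.0421 0.0227] twist -0.1
(np.float64(0.4638), np.float64(0.1477), np.float64(0.084)) -> [0.0008 0.0613 0.0382] twist -0.1
(np.float64(0.4463), np.float64(0.1435), np.float64(0.07)) -> [0.0007 0.0754 0.056 ] twist -0.1
(np.float64(0.4414), np.float64(0.1424), np.float64(0.058)) -> [0.0008 0.0875 0.061 ] twist -0.1
```

View pics/s7z.png

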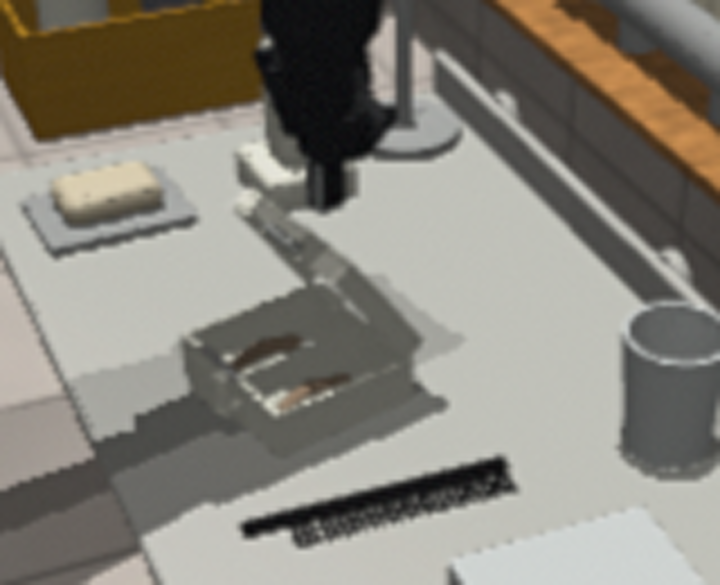

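The fingers (330,190 in the crop) are behind and above the lid's upper half. Sweeping the lid down.

Request:
{"op": "servo_tool", "data": {
  "motion": [
    {"tx": 0, "ty": 0.014, "tz": 0, "twist": 0, "hand": 0},
    {"tx": 0, "ty": 0.026, "tz": 0.005, "twist": 0, "hand": 0},
    {"tx": 0, "ty": 0.035, "tz": 0.015, "twist": 0, "hand": 0},
    {"tx": 0, "ty": 0.044, "tz": 0.025, "twist": 0, "hand": 0},
    {"tx": 0, "ty": 0.054, "tz": 0.034, "twist": 0, "hand": 0},
    {"tx": 0, "ty": 0.064, "tz": 0.043, "twist": 0, "hand": 0},
    {"tx": 0, "ty": 0.073, "tz": 0.053, "twist": 0, "hand": 0},
    {"tx": 0, "ty": 0.08, "tz": 0.059, "twist": 0, "hand": 0},
    {"tx": 0, "ty": 0.084, "tz": 0.06, "twist": 0, "hand": 0},
    {"tx": 0, "ty": 0.087, "tz": 0.06, "twist": 0, "hand": 0}
  ]
}}

```text
clock: 13.2
position: [0.445, 0.1427, 0.0645]
tool_rot: [0.439, -0.438, -0.554, 0.556]
contact_force: [-13.3, -2.6, 30.5]
gripper_width: -0.0003
```

Request:
{"op": "servo_tool", "data": {
  "motion": [
    {"tx": 0, "ty": 0.002, "tz": 0, "twist": 0, "hand": 0},
    {"tx": 0, "ty": 0.002, "tz": 0, "twist": 0, "hand": 0},
    {"tx": 0, "ty": -0.06, "tz": 0, "twist": 0, "hand": 0},
    {"tx": 0, "ty": -0.12, "tz": 0.01, "twist": 0, "hand": 0},
    {"tx": 0, "ty": -0.18, "tz": 0.03, "twist": 0, "hand": 0},
    {"tx": 0, "ty": -0.22, "tz": 0.03, "twist": 0, "hand": 0},
    {"tx": 0, "ty": -0.22, "tz": 0.03, "twist": 0, "hand": 0}
  ]
}}

```text
clock: 14.08
position: [0.4173, 0.1361, 0.2861]
tool_rot: [-0.437, 0.44, 0.557, -0.553]
contact_force: [0.9, -0.4, -0.0]
gripper_width: 0.0004
```

```bash
python3 - <<'E'
from h import *
go()
c=cap('side','s8');W=world(c);x,y,z=np.moveaxis(W,-1,0)
for nm,yaw,(hx,hy),L in (('cover',-1.5,(.578,-.196),.11),('lid',13.5,(.5221,.1617),.09)):
    a=np.radians(yaw);u=-((x-hx)*np.cos(a)+(y-hy)*np.sin(a));v=-(x-hx)*np.sin(a)+(y-hy)*np.cos(a)
    m=(u>.01)&(u<L)&(abs(v)<.045)&(z>.05)&(z<.12)
    p=np.polyfit(u[m],z[m],1);print(nm,'slope',p[0].round(4),'z at hinge',p[1].round(4),m.sum())
s=cv2.imread('pics/s8.png');cv2.imwrite('pics/s8z.png',cv2.resize(s[150:310,190:380],None,fx=3.7,fy=3.7,interpolation=2))
E
```

```text
at [0.4173 0.1361 0.2861] yaw 103.37 F [ 0.9 -0.4 -0. ] t 14.075 hand 0.0004 ydir [ 0.006  0.001 -1.   ]
cover slope -0.0019 z at hinge 0.0801 1111
lid slope 0.0019 z at hinge 0.0648 446
```

View pics/s8z.png

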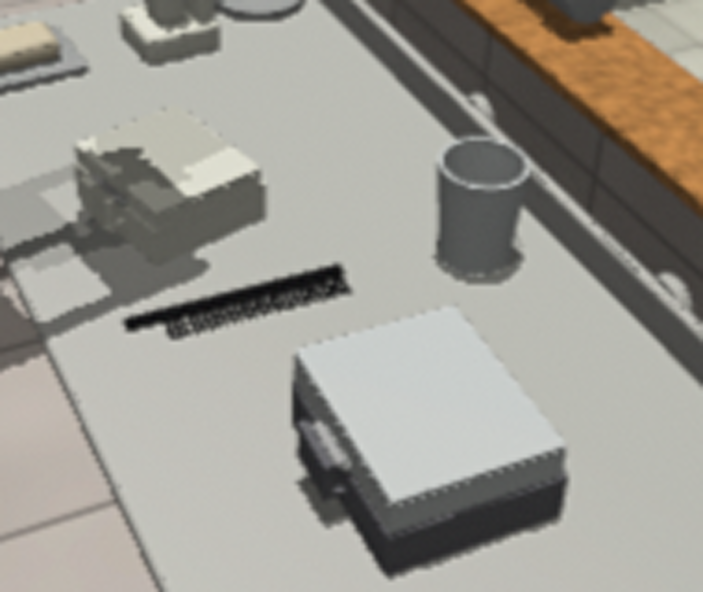

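The cover (430,400) and lid (170,150) are both flat and shut, and the arm is clear of everything. Handing in.

```bash
python3 -c "
from h import *
print(ticket.sign_off())"
```

```text
the job is handed in; nothing more can be done
None
```

The hearing kit is ready for the shower, and I handed the job in after about 14 s of robot time. The sign-off gives no verdict.

- **Rockers:** I flipped the middle rocker off. The right one started nearly level (about 0.05 rad), so I pressed it on. The left one was already on, so I left it. Before I closed the cover, the side camera measured left +0.18, middle -0.19 and right +0.16 rad; the cover now hides them, so I could not check them again.
- **Cover and lid:** I swept each one down and pressed its front edge with about 30 N until it stopped at the height expected when shut. With the gripper lifted away, both measured within 0.002 rad of flat, so both catches are holding.
- **Other things:** The cup and comb are where they were in the last picture. I touched none of the bystanders, though I did not measure their positions again. The gripper is clear of everything, about 0.29 m up.

One move call was refused because its rows left out some fields. Nothing moved, and I sent it again with all the fields filled in. No final check failed.

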